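# Hold a hatch cover flush on a tilted weld stage

### The arm

A 7-joint arm with a two-finger parallel gripper is mounted at the origin on the work surface. World frame = base frame: x ahead of the robot, y to its left, z up, the work surface at z = 0. Lengths are in m, angles in rad, forces in N, time in s.
With the tool pointing down it reaches from about 0.4 to 0.9 m from the base axis. Payload 5.6 kg.
Tool frame: the origin (TCP) lies midway between the tips of the shut fingers; the grasp point (between the pads) lies 19 mm behind it; z points along the fingers, y is the direction in which the jaws open and shut (so a half turn about z gives the same grasp; the last joint's range is limited). The gripper opens to 92 mm and grips with 3 to 60 N. Pads are 20 mm wide; open, the fingers measure 128 mm over their backs; the gripper's body (75 mm by 189 mm) begins 69 mm behind the grasp point.
Start: joints at [1.202, 0.468, -0.012, 1.603, 0.006, 1.071, -0.056], TCP at [0.208, -0.616, 0.215] pointing down, gripper open.
Joint ranges: [-2.53, 2.53], [-0.31, 2.02], [-1.57, 1.55], [0.28, 2.44], [-1.29, 4.43], [0.15, 1.84], [-2.92, 2.92]. Speed limits (rad/s): [2.57, 2.57, 3.14, 3.14, 3.14, 3.14, 3.14].

### API

Orientations are given as a unit quaternion [x, y, z, w].
In Python, from station import env gives the robot as it stands. The module is installed in compiled form; this text tells all that it offers. Calls block until the motion is done:
- env.reach(position, orientation): joint-space move of the TCP to a pose.
- env.line_to(position, frame=None, vel=0.15, threshold=None): straight line of the TCP; frame=None keeps the orientation; vel is the mean speed in m/s. With threshold (N) it stops when the force on the tool has changed by that much, and returns True; else False.
- env.goto_joints(angles): joint-space move.
- env.open_gripper() and env.clamp(newtons=None): open the fingers fully, or close them until they stop; newtons is the grip in N (None keeps the last).
- env.sleep(seconds).
- env.solve_ik(position, orientation): joint angles nearest the present ones, or None.
- env.sense(): the state.
- env.grab_frame(name): name is "side" or "top"; returns (picture, depth): 400x640x3 uint8, red, green, blue; 400x640 float32, m along the optical axis (not along the pixel's ray), 0 where there is no reading.
- env.camera_model(name): a dict with "camera_matrix" (3x3 intrinsics, pixels), "R" (3x3) and "t" (3): a world point X has camera coordinates R X + t. Camera axes: x right, y down, z forward; pixel columns grow to the right and rows downward; lengths in m; the calibration is good to about 2 mm. A picture is of the moment at which its call begins. camera_model takes no time and is no camera call.
A pose or a line that the arm cannot do raises env.PlanningError and nothing moves.
- env.close_job(): hands the job in, once; it reports no verdict.
The state is a dict: "t": time; "qpos": joint angles; "joint_velocities": joint speeds; "effort": joint torques, N m; "ee_pos": TCP position; "ee_rot": TCP orientation; "wrist_force": force on the tool from outside, world axes, zero at the start; "moment": the same for the moment, N m; "opening": finger opening in m.
Only numpy, scipy, OpenCV 4.12 (cv2) and the standard library are available. Lean on these libraries where they do the work, as an engineer would, in place of code of your own. Each camera call takes 0.05 s, during which the arm holds its last target. There are 200 camera calls.

### The job

A parts cup has been left on the aluminium hatch cover: clear it by nesting it upright and fully home in the matching cup on the bench, without moving that cup elsewhere, and let it go. Then pick the cover up by its handle, tilt it to match the sloped steel stage and hold it there ready for tacking: handle side out, centred and square on the stage, flush all over and pressed on with a steady push of about 10 N. Finish while still gripping and pressing the cover; leave everything else on the bench alone.

Things in the scene. Friction and masses are not known exactly. Their poses are not given: they have to be found in the camera images.
- cover: Loose flat aluminium hatch cover, about 280 g: plate 110 (x) x 170 (y) x 5 thick. Origin: centre of the underside; z out of the top. Flat-bar handle along x over the centre: 80 long, 10 wide (y), 36 to 50 above the underside, on 10 x 10 legs at x = -35 and +35. Same after a half turn about z. Sizes in mm
- stage: Dark steel plate of the tilting stage, 150 (x, up the slope) x 220 (y, level) x 14 thick, dotted with holes. Origin: centre of its sloped top face, 105 above the bench; z: normal out of the face. Leans to the robot side, 11 to 34 deg from level; clamped, does not give. Side cheeks at y beyond +-113 rise to 1 below the origin; foot 160 x 250. Sizes in mm
- cup_cover: Loose tapered steel cup standing on the cover plate, on the +y side of its handle: outer dia 36 at the foot, 58 at the rim, 60 tall, wall 3, thick bottom (inner floor 26 above the foot). About 120 g. Origin: centre of its underside; z up. Sizes in mm
- cup_bench: Same cup, standing empty on the bench by itself. Origin: centre of its underside. A cup nested in it seats with its foot on this cup's inner floor, 26 above this origin, with its rim 86 above the bench. Sizes in mm
- spray_can: Bystander: grey round can, 52 dia x 150 tall, standing (sizes in mm). Leave it alone
- tube_offcut: Bystander: short steel tube, 48 dia x 35 tall, standing on its end (sizes in mm). Leave it alone
- angle_block: Bystander: dark steel L-shaped welding angle, 60 x 50 x 50 (sizes in mm). Leave it alone
- hammer: Bystander: hammer lying on the bench (sizes in mm). Leave it alone
- wrench: Bystander: wrench lying on the bench (sizes in mm). Leave it alone
- brush: Bystander: hand brush lying on the bench (sizes in mm). Leave it alone

How it is judged:
On the way:
1. the cup from the cover is nested upright and fully home in the bench cup and let go, the cover still lying on the bench (horizontal distance between cup_cover and cup_bench below 0.005 m and z of cup_cover in the frame of cup_bench between 0.02 and 0.03 m and angle between each of cup_cover, cup_bench's own z axis and vertical below 0.12 rad and contact force between the fingers and cup_cover below 0.05 N and height (world z) of cup_bench below 0.006 m and height (world z) of cover below 0.01 m), for 0.2 s.
At the end, for the whole second after the job is handed in: Cover gripped and still, on the stage within 3 mm, parallel within 2 deg, centred within 16 mm, square within 7 deg, pressed with 5 to 40 N. Cups nested and not touched: centres within 5 mm, the upper 20 to 30 mm up, upright within 7 deg, the lower on the bench (z of cover in the frame of stage between -0.003 and 0.003 m and x of cover in the frame of stage between -0.016 and 0.016 m and y of cover in the frame of stage between -0.016 and 0.016 m and angle between the z axis of cover and the z axis of stage, either way round below 0.035 rad and angle between the x axis of cover and the x axis of stage, either way round below 0.12 rad and contact force between cover and stage between 5 and 40 N and contact force between the fingers and cover above 2 N and linear speed of cover below 0.01 m/s and horizontal distance between cup_cover and cup_bench below 0.005 m and z of cup_cover in the frame of cup_bench between 0.02 and 0.03 m and angle between each of cup_cover, cup_bench's own z axis and vertical below 0.12 rad and contact force between the fingers and cup_cover below 0.05 N and height (world z) of cup_bench below 0.006 m); the arm keeps its last pose, push and grip.
It fails at once if a bystander is moved by more than 30 mm (distance of any of spray_can, tube_offcut, angle_block, hammer, wrench, brush from where it was at the start of the episode above 0.03 m).
It fails at once if the bench cup is shifted by more than 40 mm (distance of cup_bench from where it was at the start of the episode above 0.04 m).
It fails at once if the cup is tipped over (angle between cup_cover's own z axis and vertical above 0.8 rad).
It also fails if it takes over 67 s, if anything falls off the work surface, if the arm or the gripper's body presses on something with over 40 N, if the wrist force passes 120 N, or if a joint passes its speed limit or range.

## Working session

There is one attempt and no reset: what is moved stays moved. The work goes in short steps, each a Python script; the robot and the scene stay as the last script left them, time stands still between calls to the robot, and variables do not carry over. Pictures are saved under pics/ and viewed, about 8 in all and at most 12, crops included, and the job is handed in when it is done.

```bash
mkdir -p pics
python3 - <<'E'
from station import env
import numpy as np,cv2
for n in("top","side"):
    p,d=env.grab_frame(n); m=env.camera_model(n)
    np.savez(f"pics/{n}0.npz",p=p,d=d,K=m["camera_matrix"],R=m["R"],t=m["t"])
    cv2.imwrite(f"pics/{n}0.png",p[:,:,::-1])
    print(n,m["camera_matrix"][0],m["camera_matrix"][1],"C",-m["R"].T@m["t"],"\n",m["R"],(d==0).mean())
s=env.sense();print({k:s[k] for k in("t","ee_pos","ee_rot","opening","wrist_force")})
E
```

```text
top [377.01261766   0.         322.54246892] [  0.         377.01261766 200.45414877] C [0.37037768 0.01928774 1.33267848] 
 [[-0.02286377 -0.9995981   0.01675981]
 [-0.98798926  0.02002929 -0.15321896]
 [ 0.1528217  -0.02006167 -0.98805013]] 0.00396875
side [506.71941093   0.         322.01854887] [  0.         506.71941093 195.68882833] C [ 0.53475113 -1.25975904  1.11686967] 
 [[ 0.9998487  -0.01624541  0.00621882]
 [-0.00543316 -0.63127317 -0.77554153]
 [ 0.01652477  0.7753904  -0.63126592]] 0.004
{'t': 0.1, 'ee_pos': array([ 0.2078252 , -0.61534079,  0.21370655]), 'ee_rot': array([ 9.86763077e-01,  1.62166548e-01, -1.81726486e-04, -7.79879042e-04]), 'opening': 0.09178966777975488, 'wrist_force': array([-0.42993665,  0.47173783,  0.45930969])}
```

View pics/top0.png

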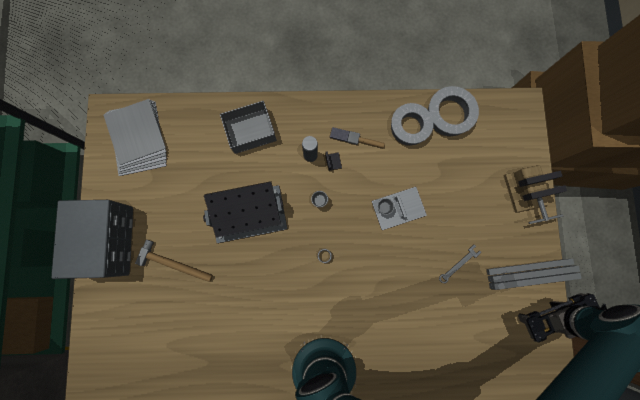

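View pics/side0.png

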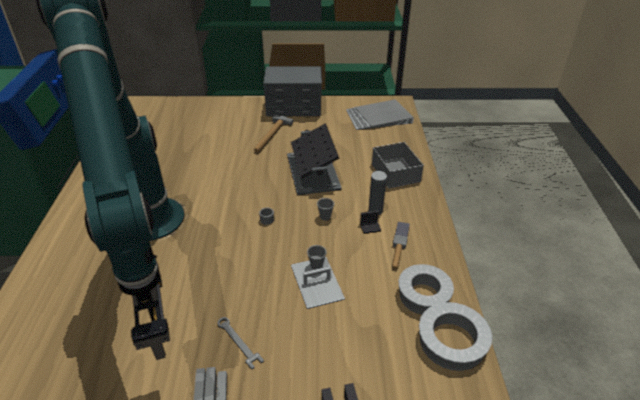

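The top view shows the stage at about (245,212), the bench cup at (320,200), the cover at (399,208) with its cup at (386,208), and the tube at (325,256). The side view shows the same layout. Next I'll measure them using the depth images.

```bash
cat > h.py <<'E'
import numpy as np,cv2
from scipy.optimize import least_squares
def cloud(p,d,K,R,t):
    v,u=np.mgrid[:d.shape[0],:d.shape[1]]
    c=np.stack([(u-K[0,2])/K[0,0]*d,(v-K[1,2])/K[1,1]*d,d],-1)
    return (c-t)@R
def load(n): z=np.load(n); return z['p'],cloud(**z),z['d']>0
def proj(X,K,R,t): c=R@X+t; return (K@c)[:2]/c[2]
def circ(P):
    f=least_squares(lambda q:np.hypot(P[:,0]-q[0],P[:,1]-q[1])-q[2],[*P[:,:2].mean(0),.028],loss='soft_l1',f_scale=.002); return f.x
E
python3 - <<'E'
from h import *
for n in("top","side"):
    p,W,ok=load(f"pics/{n}0.npz")
    def box(x0,x1,y0,y1,z0,z1): return ok&(W[...,0]>x0)&(W[...,0]<x1)&(W[...,1]>y0)&(W[...,1]<y1)&(W[...,2]>z0)&(W[...,2]<z1)
    m=box(.3,.9,-.6,.6,-.03,.012);print(n,"bench z med",np.median(W[m][:,2]),np.std(W[m][:,2]))
    m=box(.3,.85,-.4,.5,.03,.3).astype(np.uint8)
    k,l,st,c=cv2.connectedComponentsWithStats(m)
    for i in range(1,k):
        if st[i,4]>12:
            Q=W[l==i]; print(st[i],"med",np.median(Q,0).round(3),"lo",Q.min(0).round(3),"hi",Q.max(0).round(3))
for n,r in(("top",(170,150,280,120)),("side",(240,110,180,210))):
    x,y,w,h=r; im=cv2.imread(f"pics/{n}0.png")[y:y+h,x:x+w]
    cv2.imwrite(f"pics/{n}0c.png",cv2.resize(im,None,fx=2.8,fy=2.8,interpolation=cv2.INTER_CUBIC))
E
```

```text
top bench z med 0.0018329042485546307 0.0029998822140005236
[391 121  41  23 508] med [ 0.804 -0.329  0.05 ] lo [ 0.768 -0.4    0.03 ] hi [ 0.85  -0.258  0.058]
[222 122  54  30 302] med [0.782 0.252 0.059] lo [0.754 0.157 0.03 ] hi [0.85  0.335 0.082]
[302 136  16  25 325] med [0.731 0.034 0.147] lo [0.717 0.009 0.03 ] hi [0.768 0.059 0.157]
[325 151   6  18  50] med [ 0.712 -0.029  0.051] lo [ 0.685 -0.036  0.033] hi [ 0.745 -0.019  0.056]
[ 203  181   81   57 3223] med [0.537 0.257 0.107] lo [0.45  0.126 0.031] hi [0.624 0.387 0.145]
[311 191  17  16 120] med [0.583 0.005 0.056] lo [ 0.548 -0.022  0.031] hi [0.601 0.033 0.066]
[396 196  11  23  87] med [ 0.542 -0.277  0.051] lo [ 0.504 -0.292  0.031] hi [ 0.58  -0.263  0.059]
[378 198  16  17 207] med [ 0.547 -0.224  0.041] lo [ 0.515 -0.247  0.03 ] hi [ 0.571 -0.194  0.072]
[318 249  14  14  48] med [ 0.381 -0.009  0.037] lo [ 0.359 -0.032  0.032] hi [0.403 0.013 0.04 ]
side bench z med 0.00031368864289355464 0.003063140113178032
[ 291  123   49   64 1874] med [0.541 0.223 0.101] lo [0.45  0.118 0.03 ] hi [0.622 0.385 0.141]
[ 361  143   44   76 1227] med [0.759 0.03  0.063] lo [ 0.686 -0.045  0.03 ] hi [0.85  0.341 0.155]
[317 198  18  17 227] med [0.574 0.011 0.048] lo [ 0.545 -0.028  0.03 ] hi [0.601 0.032 0.067]
[260 207  14  12  58] med [ 0.381 -0.014  0.034] lo [ 0.359 -0.038  0.03 ] hi [0.403 0.014 0.041]
[307 245  20  21 314] med [ 0.543 -0.212  0.052] lo [ 0.515 -0.252  0.03 ] hi [ 0.57  -0.194  0.07 ]
[399 264  34  43 739] med [ 0.805 -0.335  0.049] lo [ 0.768 -0.399  0.03 ] hi [ 0.85  -0.257  0.055]
[304 266  27  14 159] med [ 0.543 -0.283  0.046] lo [ 0.506 -0.3    0.03 ] hi [ 0.58  -0.265  0.056]
```

View pics/top0c.png

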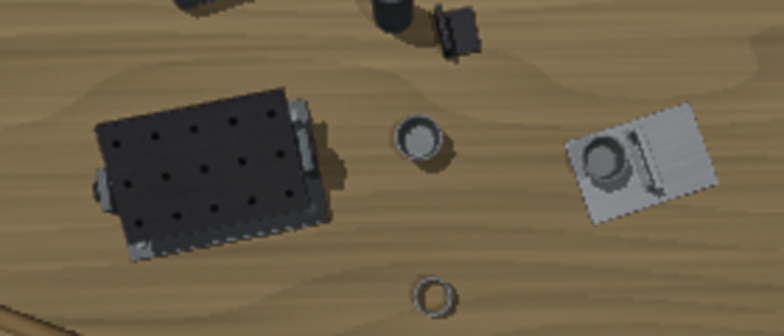

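View pics/side0c.png

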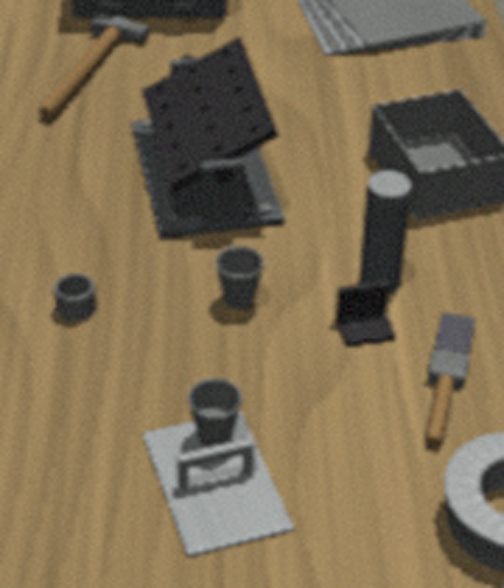

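The top crop clearly shows the stage, bench cup, cover, handle and cup. The side crop confirms the cup stands behind the handle and the stage slopes down towards the robot. Now the precise fits.

Run:
```python
from h import *
for n in("top","side"):
    p,W,ok=load(f"pics/{n}0.npz"); z=np.load(f"pics/{n}0.npz");K,R,t=z['K'],z['R'],z['t'];C=-R.T@t
    def box(x0,x1,y0,y1,z0,z1): return ok&(W[...,0]>x0)&(W[...,0]<x1)&(W[...,1]>y0)&(W[...,1]<y1)&(W[...,2]>z0)&(W[...,2]<z1)
    # top-surface cloud noise is along ray: re-cast rays on rim plane height
    def cast(m,h):
        v,u=np.nonzero(m); D=np.stack([(u-K[0,2])/K[0,0],(v-K[1,2])/K[1,1],np.ones(len(u))],-1)@R
        return C+D*((h-C[2])/D[:,2])[:,None]
    for nm,b,h in(("bench",(.53,.62,-.05,.06),.06),("cov",(.5,.6,-.26,-.18),.065)):
        m=box(*b,h-.012,h+.02); P=cast(m,h); hull=cv2.convexHull(P[:,:2].astype(np.float32))
        (cx,cy),r=cv2.minEnclosingCircle(hull); print(n,nm,"enc",round(cx,4),round(cy,4),round(r,4),"fit",circ(P).round(4),len(P))
    m=box(.48,.61,-.305,-.255,.035,.06);P=cast(m,.05)[:,:2].astype(np.float32);print(n,"handle",cv2.minAreaRect(P))
    _,_,vt=np.linalg.svd(P-P.mean(0));print("  yaw",np.degrees(np.arctan(vt[0,1]/vt[0,0])))
    hsv=cv2.cvtColor(p,cv2.COLOR_RGB2HSV); g=(hsv[...,1]<45)&(hsv[...,2]>95)&box(.4,.7,-.42,-.12,-.02,.03)
    l,lab,st,_=cv2.connectedComponentsWithStats(g.astype(np.uint8)); i=1+st[1:,4].argmax()
    P=cast(lab==i,.005)[:,:2].astype(np.float32);print(n,"cover",cv2.minAreaRect(P),st[i,4])
    # stage
    m=box(.43,.65,.11,.41,.05,.17)&(hsv[...,2]<75); Q=W[m]
    for k in range(6):
        c=Q.mean(0);_,_,vt=np.linalg.svd(Q-c,full_matrices=False);nn=vt[2]*np.sign(vt[2,2]);e=np.abs((Q-c)@nn)
        Q=Q[e<max(.006,2.5*np.median(e))]
    yv=np.cross(nn,[1,0,0]);x0=np.cross([0,1,0],nn);x0/=np.linalg.norm(x0);y0=np.cross(nn,x0)
    uv=np.stack([(Q-c)@x0,(Q-c)@y0],-1).astype(np.float32)
    rc=cv2.minAreaRect(uv);o=c+rc[0][0]*x0+rc[0][1]*y0
    down=np.array([-nn[0],-nn[1]]);print(n,"stage n",nn.round(4),"tilt",np.degrees(np.arccos(nn[2])),"upslope yaw",np.degrees(np.arctan2(down[1],down[0])),"origin",o.round(4),rc[1],rc[2],len(Q))
    ed=[np.degrees(np.arctan2(a[1],a[0])) for a in (cv2.boxPoints(rc)[1:]-cv2.boxPoints(rc)[:-1])@np.array([x0,y0])]
    print("  edge yaws",ed)
```

```text
top bench enc 0.574 0.0049 0.0284 fit [0.5733 0.0048 0.026 ] 76
top cov enc 0.5432 -0.2203 0.0286 fit [ 0.5425 -0.2194  0.0259] 76
top handle ((0.542937695980072, -0.2765668034553528), (0.07843660563230515, 0.013803661800920963), 18.273765563964844)
  yaw 17.473005
top cover ((0.5441199541091919, -0.27849406003952026), (0.11027368903160095, 0.17077313363552094), 17.004945755004883) 1070
top stage n [-0.4456 -0.0807  0.8916] tilt 26.926522039843977 upslope yaw 10.268028471736827 origin [0.5343 0.256  0.1068] (0.15194936096668243, 0.26135194301605225) 9.354350090026855 2992
  edge yaws [np.float64(-79.57197533530781), np.float64(10.469300865696212), np.float64(100.4280246646922)]
side bench enc 0.5734 -0.0053 0.0349 fit [ 0.5729 -0.0042  0.0263] 114
side cov enc 0.5422 -0.229 0.0338 fit [ 0.5428 -0.2284  0.0263] 144
side handle ((0.5427396297454834, -0.2871522605419159), (0.08139709383249283, 0.021274268627166748), 18.541568756103516)
  yaw 18.370695
side cover ((0.5420849919319153, -0.2826765179634094), (0.11135701835155487, 0.17173011600971222), 16.829086303710938) 1279
side stage n [-0.4442 -0.0858  0.8918] tilt 26.899407006455338 upslope yaw 10.93812916280568 origin [0.5332 0.2475 0.1034] (0.14820490777492523, 0.2552468776702881) 9.501331329345703 1405
  edge yaws [np.float64(-79.30935025864392), np.float64(10.626956175434314), np.float64(100.69064974135608)]
```

Fits agree: cover (0.5435,−0.279) with yaw 17.5°, cup at (0.543,−0.2205), bench cup at (0.5735,0.005), and stage tilt 26.9° with yaw 10.5°. The centre hole puts the stage origin at (0.534,0.2545). I'll check IK for every pose before moving to the cup.

```bash
cat >> h.py <<'E'
from scipy.spatial.transform import Rotation as Ro
def quat(yaw,tilt=0,jaw='x',s=1):
    """tool z = -normal of a surface with upslope yaw, tilt (deg); jaw along surface x or y, sign s"""
    S=(Ro.from_euler('z',yaw,degrees=True)*Ro.from_euler('y',-tilt,degrees=True)).as_matrix()
    z=-S[:,2]; y=s*S[:,0 if jaw=='x' else 1]
    return Ro.from_matrix(np.stack([np.cross(y,z),y,z],1)).as_quat(),S
CUP=np.array([.543,-.2205]);BEN=np.array([.5735,.0048]);COV=np.array([.5435,-.279]);ST=np.array([.534,.2545,.105])
YC,YS,TS=17.5,10.5,26.9
E
python3 - <<'E'
from h import *
from station import env
for s in(1,-1):
    q,_=quat(YC,0,'x',s); qh,_=quat(YC,0,'y',s); qs,S=quat(YS,TS,'y',s)
    for nm,p,o in(("cup",[*CUP,.044],q),("nest",[*BEN,.13],q),("handle",[*COV,.024],qh),("hup",[*COV,.2],qh),("stage",ST+S[:,2]*.024,qs),("stage+",ST+S[:,2]*.1,qs)):
        r=env.solve_ik(p,o);print(s,nm,None if r is None else np.round(r,2))
s=-1 if (r:=env.solve_ik([*CUP,.16],quat(YC,0,'x',1)[0])) is None or abs(r[6])>abs(env.solve_ik([*CUP,.16],quat(YC,0,'x',-1)[0])[6]) else 1
q,_=quat(YC,0,'x',s)
env.reach([*CUP,.16],q); print(s,env.sense()["t"],env.sense()["ee_pos"])
p,d=env.grab_frame("side");cv2.imwrite("pics/side1.png",cv2.resize(p[120:330,220:420,::-1],None,fx=2.8,fy=2.8,interpolation=cv2.INTER_CUBIC))
E
```

```text
1 cup [ 0.7   0.65 -0.48  1.85  0.43  0.75  0.28]
1 nest [ 0.44  0.54 -0.67  1.83  0.42  0.91 -0.11]
1 handle [ 0.89  0.76 -0.65  1.78  0.62  0.81  1.81]
1 hup [ 0.96  0.54 -0.75  1.68  0.41  1.08  1.97]
1 stage [-0.03  0.4  -0.68  2.17  1.18  0.48  0.11]
1 stage+ [ 0.15  0.25 -0.88  2.17  0.88  0.54  0.37]
-1 cup [ 0.22  0.58  0.14  1.88 -0.12  0.68 -2.4 ]
-1 nest [-0.95  0.88  1.34  1.92 -0.95  1.18 -2.07]
-1 handle [ 0.52  0.65 -0.13  1.81  0.12  0.69 -0.95]
-1 hup [ 0.54  0.43 -0.16  1.71  0.08  1.01 -0.91]
-1 stage [-1.01  0.32  0.45  2.22  0.24  0.2  -2.21]
-1 stage+ [-1.06  0.13  0.44  2.24  0.39  0.38 -2.35]
1 1.9833 [ 0.54248267 -0.22243147  0.15996878]
```

View pics/side1.png

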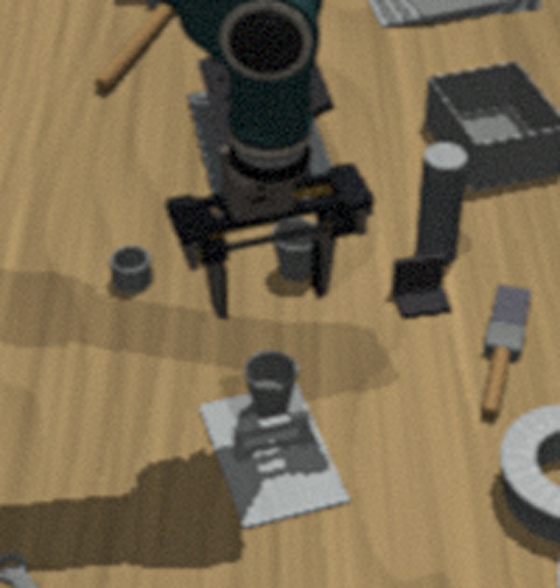

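The open jaws straddle the cup at (270,380), clear of the handle. I'll descend, grip, lift and move over the bench cup.

Run:
```python
from h import *
from station import env
f=lambda l:(lambda s:print(l,round(s["t"],2),s["ee_pos"].round(4),s["wrist_force"].round(2),round(s["opening"],4)))(env.sense())
print(env.line_to([*CUP,.044],vel=.1,threshold=8));f("down")
env.clamp(15);f("grip")
env.line_to([*CUP,.145],vel=.12);env.sleep(.3);f("up")
env.line_to([*BEN,.145],vel=.15);env.sleep(.5);f("over")
for n in("top","side"):
    p,d=env.grab_frame(n);m=env.camera_model(n);np.savez(f"pics/{n}2.npz",p=p,d=d,K=m["camera_matrix"],R=m["R"],t=m["t"])
    c=p[150:250,270:370] if n=="top" else p[130:230,270:370]
    cv2.imwrite(f"pics/{n}2.png",cv2.resize(c[:,:,::-1],None,fx=4,fy=4,interpolation=cv2.INTER_CUBIC))
cv2.imwrite("pics/both2.png",np.hstack([cv2.imread("pics/top2.png"),cv2.imread("pics/side2.png")]))
```

```text
False
down 3.34 [ 0.5435 -0.2206  0.0447] [ 1.49  0.72 -1.08] 0.0918
grip 3.98 [ 0.543  -0.2206  0.0441] [ 0.28 -0.04  1.02] 0.0553
up 5.28 [ 0.5428 -0.2204  0.1445] [ 0.73  1.3  -1.46] 0.0557
over 7.44 [0.5735 0.0047 0.145 ] [ 0.02 -0.17 -1.66] 0.0558
```

View pics/both2.png

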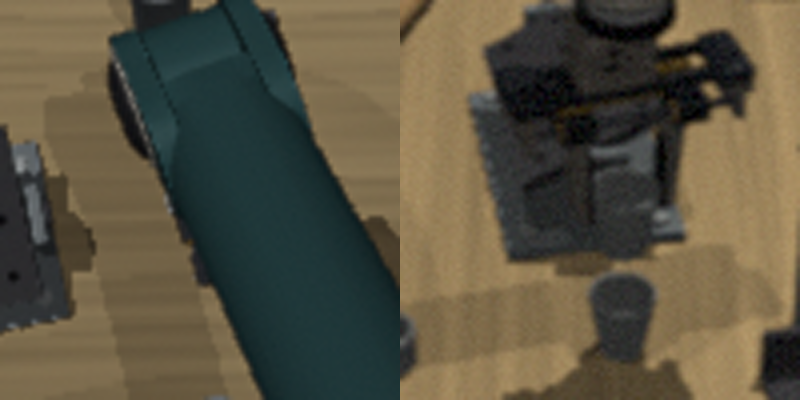

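The cup hangs upright, directly above the bench cup (side crop, held cup around (620,200), bench cup at (620,310)). I'll lower it until it makes contact.

Run:
```python
from h import *
from station import env
f=lambda l:(lambda s:print(l,round(s["t"],2),s["ee_pos"].round(4),s["wrist_force"].round(2),round(s["opening"],4)))(env.sense())
env.line_to([*BEN,.085],vel=.1);f("a")
print(env.line_to([*BEN,.0625],vel=.03,threshold=4));f("seat")
```

```text
a 8.29 [0.5739 0.005  0.0853] [ 0.84  0.36 -1.07] 0.0555
True
seat 8.93 [0.5733 0.0048 0.0649] [-0.51 -0.63  4.78] 0.0558
```

Run:
```python
from h import *
from station import env
f=lambda l:(lambda s:print(l,round(s["t"],2),s["ee_pos"].round(4),s["wrist_force"].round(2),round(s["opening"],4),s["qpos"].round(2)))(env.sense())
env.open_gripper();env.line_to([*BEN,.18],vel=.12);f("up")
env.reach([*COV,.16],quat(YC,0,'y',1)[0]);env.sleep(.3);f("over handle")
for n in("top","side"):
    p,d=env.grab_frame(n);m=env.camera_model(n);np.savez(f"pics/{n}3.npz",p=p,d=d,K=m["camera_matrix"],R=m["R"],t=m["t"])
    if n=="side":cv2.imwrite("pics/side3.png",cv2.resize(p[170:320,250:400,::-1],None,fx=4,fy=4,interpolation=cv2.INTER_CUBIC))
    _,W,ok=load(f"pics/{n}3.npz");b=ok&(abs(W[...,0]-BEN[0])<.05)&(abs(W[...,1]-BEN[1])<.05)&(W[...,2]>.03)
    Q=W[b];T=Q[Q[:,2]>np.percentile(Q[:,2],97)-.012];print(n,"top z",np.percentile(Q[:,2],[80,90,97]).round(4),"rim mid",((T.min(0)+T.max(0))/2).round(4),len(T))
```

```text
up 10.73 [0.5729 0.0046 0.1792] [-0.01  0.67 -1.  ] 0.0917 [ 0.39  0.46 -0.59  1.8   0.3   0.98 -0.02]
over handle 12.68 [ 0.5437 -0.2786  0.1601] [-0.83  0.53  0.08] 0.0921 [ 1.03  0.63 -0.86  1.71  0.54  1.05  1.87]
top top z [0.0836 0.0873 0.0895] rim mid [0.5735 0.0056 0.0844] 66
side top z [0.08   0.0838 0.0866] rim mid [ 0.5936 -0.0051  0.0824] 13
```

View pics/side3.png

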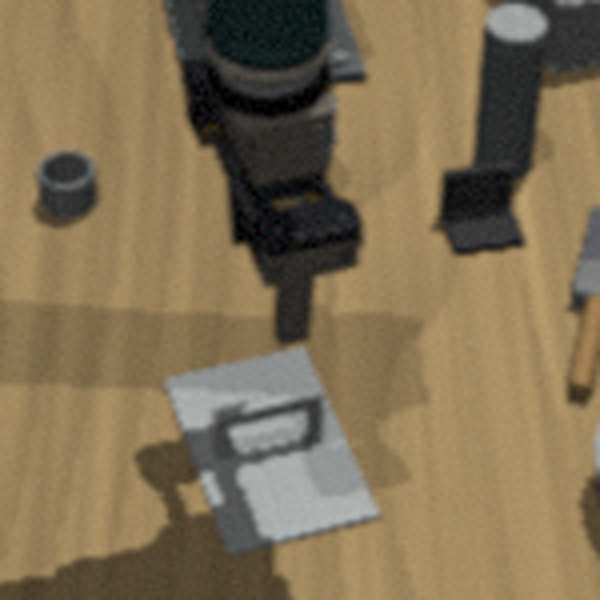

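The side crop shows the cover undisturbed with its handle under the jaws. Depth puts the nested cup's rim at z≈0.086 and centred on the bench cup (0.5735,0.0056). Next I'll grip the handle and carry the cover to hover over the stage.

Run:
```python
from h import *
from station import env
f=lambda l:(lambda s:print(l,round(s["t"],2),s["ee_pos"].round(4),s["wrist_force"].round(2),round(s["opening"],4),s["qpos"].round(2)))(env.sense())
print(env.line_to([*COV,.025],vel=.1,threshold=8));f("down")
env.clamp(50);f("grip")
env.line_to([*COV,.25],vel=.15);f("up")
q,S=quat(YS,TS,'y',1)
print(env.solve_ik(ST+S[:,2]*.094,q))
env.reach(ST+S[:,2]*.11,q);env.sleep(.4);f("hover")
for n in("top","side"):
    p,d=env.grab_frame(n);m=env.camera_model(n);np.savez(f"pics/{n}4.npz",p=p,d=d,K=m["camera_matrix"],R=m["R"],t=m["t"])
    c=p[150:270,170:290] if n=="top" else p[80:200,250:370]
    cv2.imwrite(f"pics/{n}4.png",cv2.resize(c[:,:,::-1],None,fx=3.3,fy=3.3,interpolation=cv2.INTER_CUBIC))
cv2.imwrite("pics/both4.png",np.hstack([cv2.imread("pics/top4.png"),cv2.imread("pics/side4.png")]))
```

```text
False
down 14.28 [ 0.544  -0.2792  0.0257] [-0.16 -0.08  0.36] 0.0923 [ 0.94  0.79 -0.73  1.78  0.69  0.84  1.76]
grip 15.49 [ 0.5435 -0.2791  0.025 ] [ 0.   -0.78 -0.08] 0.0094 [ 0.94  0.79 -0.73  1.78  0.69  0.84  1.76]
up 17.14 [ 0.543  -0.2789  0.249 ] [-0.3   0.57 -4.09] 0.0092 [ 1.07  0.55 -0.92  1.62  0.46  1.2   1.93]
[ 0.07286969  0.24436684 -0.79148133  2.17802798  0.86396645  0.51577673
  0.37870737]
hover 19.46 [0.4852 0.2453 0.2031] [ 0.58  0.32 -1.98] 0.0095 [ 0.39  0.33 -1.18  2.17  1.    0.65  0.29]
```

View pics/both4.png

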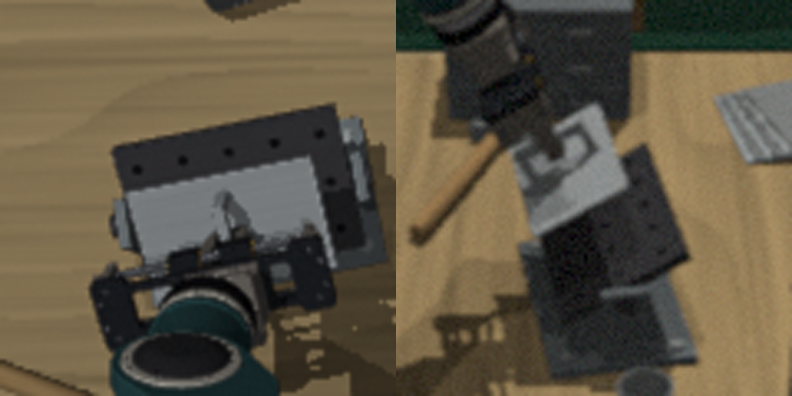

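Top crop: the cover is square to the stage and 86 mm off along the normal. The side crop shows the plate parallel to the stage. I'll check its plane in the depth data, then press.

Run:
```python
from h import *
from station import env
q,S=quat(YS,TS,'y',1);n=S[:,2]
for c in("top","side"):
    p,W,ok=load(f"pics/{c}4.npz");L=(W-(ST+n*.086))@S
    g=ok&(cv2.cvtColor(p,cv2.COLOR_RGB2HSV)[...,2]>85)&(abs(L[...,0])<.075)&(abs(L[...,1])<.11)&(abs(L[...,2]-.005)<.02)
    Q=W[g];k=np.linalg.svd(Q-Q.mean(0),full_matrices=False)[2][2];k*=np.sign(k[2]);print(c,"local n",(k@S).round(3),"z",np.median(L[g][:,2]).round(4),"ext",np.percentile(L[g][:,:2],[1,99],axis=0).round(3),len(Q))
f=lambda l:(lambda s:print(l,round(s["t"],2),"local",((s["ee_pos"]-ST)@S).round(4),"Fn",round(s["wrist_force"]@n,2),s["wrist_force"].round(2),s["moment"].round(2),round(s["opening"],4)))(env.sense())
f("hover")
env.line_to(ST+n*.034,vel=.08);env.sleep(.2);f("near")
print(env.line_to(ST+n*.014,vel=.02,threshold=4));env.sleep(.3);f("touch")
```

```text
top local n [-0.001 -0.001  1.   ] z 0.0052 ext [[-0.045 -0.083]
 [ 0.056  0.085]] 1098
side local n [-0.004  0.005  1.   ] z 0.0038 ext [[-0.054 -0.088]
 [ 0.054  0.082]] 587
hover 19.56 local [ 0.0e+00 -1.0e-04  1.1e-01] Fn -2.25 [ 0.26 -0.06 -2.4 ] [-0.02  0.54  0.04] 0.0093
near 20.86 local [ 0.0003 -0.0001  0.0343] Fn -2.4 [ 0.05  0.24 -2.65] [-0.08  0.61 -0.02] 0.0096
True
touch 21.73 local [-0.     -0.0001  0.025 ] Fn 6.88 [-2.68 -0.71  6.31] [-0.17  0.22 -0.13] 0.0097
```

Contact is at exactly the expected height, with about 9 N already on it. I'll check steadiness, trim the push and look.

Run:
```python
from h import *
from station import env
q,S=quat(YS,TS,'y',1);n=S[:,2]
def F():
    v=[]
    for _ in range(8): v.append(env.sense()["wrist_force"]@n+2.4); env.sleep(.08)
    return np.mean(v),np.std(v)
a=F();s=env.sense();print(a,((s["ee_pos"]-ST)@S).round(4))
for i in range(4):
    if a[0]>=9.5: break
    p=env.sense()["ee_pos"];env.line_to(ST+n*((p-ST)@n-.0004),vel=.01);env.sleep(.3);a=F();s=env.sense();print(a,((s["ee_pos"]-ST)@S).round(4))
print(s["moment"].round(2),s["t"],s["opening"])
for c in("top","side"):
    p,d=env.grab_frame(c);m=env.camera_model(c);np.savez(f"pics/{c}5.npz",p=p,d=d,K=m["camera_matrix"],R=m["R"],t=m["t"])
    r=p[150:270,170:290] if c=="top" else p[100:250,250:400];cv2.imwrite(f"pics/{c}5.png",cv2.resize(r[:,:,::-1],(396,396),interpolation=cv2.INTER_CUBIC))
    _,W,ok=load(f"pics/{c}5.npz");L=(W-ST)@S
    g=ok&(cv2.cvtColor(p,cv2.COLOR_RGB2HSV)[...,2]>85)&(abs(L[...,0])<.075)&(abs(L[...,1])<.1)&(abs(L[...,2]-.005)<.015)
    Q=W[g];k=np.linalg.svd(Q-Q.mean(0),full_matrices=False)[2][2];k*=np.sign(k[2]);print(c,"local n",(k@S).round(3),"z",np.median(L[g][:,2]).round(4),"ext",np.percentile(L[g][:,:2],[1,99],axis=0).round(3))
    b=ok&(abs(W[...,0]-BEN[0])<.05)&(abs(W[...,1]-BEN[1])<.05)&(W[...,2]>.03);Q=W[b];T=Q[Q[:,2]>.074];print("cup rim mid",((T.min(0)+T.max(0))/2).round(4),np.percentile(Q[:,2],97))
cv2.imwrite("pics/both5.png",np.hstack([cv2.imread("pics/top5.png"),cv2.imread("pics/side5.png")]))
```

```text
(np.float64(8.520076388721243), np.float64(0.4155765077566365)) [-0.0001  0.      0.025 ]
(np.float64(12.104175736729822), np.float64(0.6096825516596758)) [-0.0001 -0.0001  0.025 ]
[-0.56  0.81 -0.26] 23.6667 0.009585317952712981
top local n [-0.001  0.     1.   ] z 0.0063 ext [[-0.043 -0.083]
 [ 0.056  0.084]]
cup rim mid [0.5738 0.0055 0.0833] 0.08970071531184629
side local n [0.006 0.009 1.   ] z 0.0045 ext [[-0.058 -0.089]
 [ 0.074  0.087]]
cup rim mid [0.5731 0.0025 0.0832] 0.08766376241667256
```

View pics/both5.png

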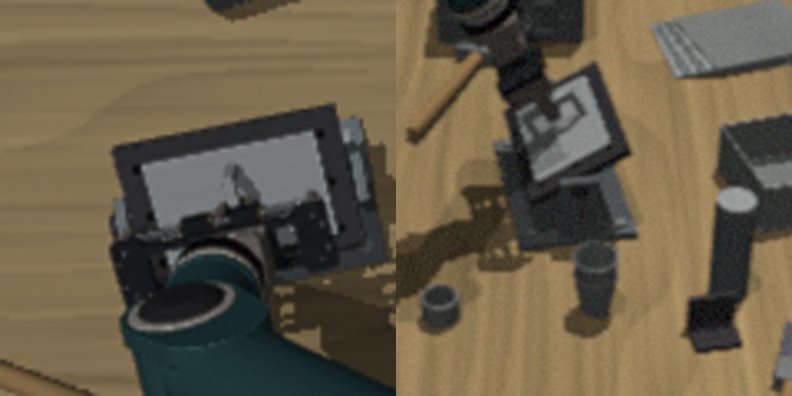

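The top crop shows the cover centred and square on the stage with an even margin. The side crop shows it lying flat, with the cups nested upright at (595,275). I'm handing in.

Run:
```python
from station import env
env.close_job()
```

```text
the job is handed in; nothing more can be done
```

The job is handed in. The parts cup is nested in the bench cup and let go, and the cover is gripped and pressed onto the sloped stage. The interface gives no verdict, so what follows are my own last checks, at about 23.7 s of the 67 s.

- **Cups:** The nested cup's rim reads about 86 mm above the bench (83–90 mm across readings, with about 3 mm of depth noise). It sits within 1–2 mm of the bench cup's original position, and the last picture shows it upright. I judged the bench cup unmoved from the same readings.
- **Cover on the stage:** The depth image shows it parallel to the fitted stage plane within about 0.6°, using a stage tilt of 26.9° and a yaw of 10.5°. It is centred within about 2 mm, square, and at the expected contact height.
- **Push:** The last reading was a steady 12.1 N ± 0.6 N, against the 10 N asked for. It was 8.5 N before a final 0.4 mm trim, and I left it at 12 N because it is well inside the 5–40 N limit. The handle was still gripped at the 50 N setting.
- **Disagreements:** The side view gave a slightly larger plane error (up to 0.009 rad) than the top view (0.001 rad). Its cover outline also picked up some background at one edge.
- **Bystanders:** I didn't measure them again at the end. The arm touched nothing unexpected on the way.

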